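Wedge the glass carrier tight on the kitchen trolley

ROBOT

A 6-joint arm with a two-finger parallel gripper is mounted at the origin on the work surface. World frame = base frame: x ahead of the robot, y to its left, z up, the work surface at z = 0. Lengths are in m, angles in rad, forces in N, time in s.
With the tool pointing down it reaches from about 0.275 to 0.975 m from the base axis. Payload 8.4 kg.
Tool frame: the origin (TCP) lies between the finger pads; the fingertips stand 22 mm ahead of it and the grasp point (between the pads) lies 3 mm ahead of it; z points along the fingers, x is the direction in which the jaws open and shut, and the axes are right-handed (so a half turn about z gives the same grasp; the last joint's range is limited). The gripper opens to 92 mm and grips with 3 to 60 N. Pads are 20 mm wide; open, the fingers measure 128 mm over their backs; the gripper's body (75 mm by 189 mm) begins 69 mm behind the grasp point.
Start: joints at [-1.19, 0.353, 1.633, -0, 1.155, -0.002], TCP at [0.233, -0.58, 0.213] pointing down, gripper open.
Joint ranges: [-2.63, 2.63], [-0.92, 2.1], [0.06, 2.66], [-1.3, 4.44], [0, 2.69], [-3.02, 3.02]. Speed limits (rad/s): [2.22, 2.22, 2.79, 3.14, 3.14, 3.14].

INTERFACE

Orientations are given as a unit quaternion [w, x, y, z].
In Python, from plant import robot gives the robot as it stands.
- The arm moves only by the shell command python3 -m creep 'ROWS' [FORCE]. ROWS is JSON, a list of rows, each an object of numbers: "rx", "ry", "rz": the turn, a rotation vector about the tool's x, y, z in rad; "tx", "ty", "tz": the shift along the tool's x, y, z in mm; "hand": the closure in counts, from 0 (fully open) to 255 (shut). In form: [{"rx": .., "ry": .., "rz": .., "tx": .., "ty": .., "tz": .., "hand": ..}, ...]. A call has exactly 8 rows; each row shifts and turns the pose as measured when the row begins, along the tool's axes as they then stand; what a row does not reach is not made up. A row lasts 1/8 s, in which the tool goes at most 62.5 mm and 10.7 degrees, less where a joint would pass 70% of its speed; a pose out of reach is approached as far as the arm can. A call is refused whole if a number of a shift passes 62.5 or a number of a turn 0.188, either way. A call with a gripper value outside its range is refused whole. The fingers move at their own pace and stop on an object; FORCE is the grip in N (left out, the last holds). Time passes only in rows, so rows that do not move let the fingers close, or fill a call up. It gives the time, the measured TCP pose, the force and the opening at its end, in the units of the state.
- robot.observe(): the state, without advancing time (a new reading comes with each control period).
- robot.grab_frame(name): name is "scene" or "top" or "wrist"; returns a dict with "color" (480x640x3 uint8, red, green, blue), "z_map" (480x640 float32, m along the optical axis (not along the pixel's ray), 0 where there is no reading), "fx", "fy", "cx", "cy" (pixels), "eye" and "rotation" of the camera in the world. Camera axes: x right, y down, z forward; pixel columns grow to the right and rows downward; lengths in m; the calibration is good to about 2 mm. A picture is of the moment at which its call begins.
- robot.hand_in(): hands the job in, once; it reports no verdict.
Trained networks look in a picture, given as the dict that the camera call returned (one of the last four; its "shot" number tells which), for a name from the list of things; names that differ only in an ending like _2 or _b are one class to them, and where a whole thing is asked for, a point or a joint stands for the part that bears it (a point fixed in the world has none). Each returns a list of dicts, best first, with "p" (0 to 1); they miss things now and then, are a little off and sometimes report something else, mostly with a low value. They report only what shows in the picture. A call takes as long as a camera call. They do not tell look-alikes from the thing itself.
- robot.boxes_of(picture, name): "at" ([x, y, z] in m, in world coordinates, good to about 4 mm: the middle of the surface that is visible of it).
- robot.place_of(picture, name): "at" ([x, y, z] in m, in world coordinates, good to about 4 mm: a listed point, or the origin of a listed thing).
The state is a dict: "t": time; "qpos": joint angles; "dq": joint speeds; "effort": joint torques, N m; "eef_pos": TCP position; "tcp_rot": TCP orientation; "force": force on the tool from outside, world axes, zero at the start; "moment": the same for the moment, N m; "width": finger opening in m.
Only numpy, scipy, OpenCV 4.12 (cv2) and the standard library are available. Lean on these libraries where they do the work, as an engineer would, in place of code of your own. Each camera call takes 0.05 s, during which the arm holds its last target.

TASK

The wooden carrier of liqueur glasses sits loose between the steel stop rails on the trolley. Take the larger of the two wooden wedges and drive it hard, lying flat and thin end first, along the trolley top into the tapered gap between the carrier and the slanting rail, until it jams with the carrier pressed square against the opposite rail and its rubber buffer squashed, then let go and leave it there. Leave the slim wedge where it lies; it is too thin for this gap.

Things in the scene. Friction and masses are not known exactly. Their poses are not given: they have to be found in the camera images.
- wedge_center (a point): Larger wedge, light wood, lying flat, loose, 0.14 kg, 165 mm long, 40 high. From above: parallel butt 45 long, 46 wide, then an even taper over 120 to a 10 mm thin end. Point: its centre, 20 above its underside. x axis: to the thin end (at x = 82.5); butt end x = -82.5; z up. Grip the butt across y. Pushed on its butt end with 15 to 25 N it slides the carrier over and jams; friction then keeps it.
- slim_center (a point): Slim wedge, a bystander: same wood and shape but smaller, 105 mm long, 30 high, 28 wide at the butt, 8 at the thin end; lies flat, loose. Too thin for the gap. Point: its centre, half-way up; x axis to its thin end.
- gap_mouth (a point): Fixed to the 45 mm high steel rails (opposite, rear and slanting rail). Point: mouth of the gap, 20 above the trolley. x: into the gap along its middle (drive direction), 8.5 deg from the carrier's x. y: from carrier to slanting rail (face at y = 19.3 at the mouth). Gap as tapered as the wedge; mouth 38.5 wide with the carrier home, 25 to 30 at first. Fully driven wedge: centre x = 0 to 12.
- carrier_center (a point): The load: dark wood open carrier, six fixed glasses, 104 mm long (x), 150 wide (y), walls 45 high, glasses to 66; loose, 0.25 to 0.47 kg. Point: centre of its box, 22.5 up; x to the rear rail, y to the gap; front corner by the mouth at (-52, 75). Home on the opposite rail: y = -85 in gap_mouth's frame; starts 9 to 13 short. That rail's rubber buffer stands 8 proud, yields at 0.35 N/mm.
Mind the look-alikes: they are no part of the job. What is shaped like the part that bears carrier_center but blue is not meant.

How it is judged:
At the end, for the whole second after the job is handed in: Large wedge in the gap thin end in, centre at most 12 mm short of the mouth, within 13 mm and 11 degrees of the gap's line; carrier upright, within 5 mm of the rail opposite the gap and square to it within 3 degrees; wedge bearing on carrier and rail (over 0.4 N); both at rest (x of wedge_center in the frame of gap_mouth above -0.012 m and y of wedge_center in the frame of gap_mouth between -0.013 and 0.013 m and z of wedge_center in the frame of gap_mouth between -0.012 and 0.012 m and angle between the x axis of wedge_center and the x axis of gap_mouth, either way round below 0.2 rad and y of carrier_center in the frame of gap_mouth below -0.08 m and angle between the x axis of carrier_center and the x axis of gap_mouth, either way round between 0.088 and 0.208 rad and angle between carrier_center's own z axis and vertical below 0.1 rad and contact force between wedge and carrier above 0.4 N and contact force between wedge and bay above 0.4 N and linear speed of each of wedge, carrier below 0.01 m/s); the robot touches nothing.
It fails at once if the slim wedge is moved more than 30 mm (distance of slim_center from where it was at the start of the episode above 0.03 m).
It fails at once if the carrier of glasses is tipped more than 17 degrees (angle between carrier_center's own z axis and vertical above 0.3 rad).
It also fails if it takes over 51 s, if anything falls off the work surface, if the arm or the gripper's body presses on something with over 40 N, if the wrist force passes 120 N, or if a joint passes its speed limit or range.

## Working session

There is one attempt and no reset: what is moved stays moved. The work goes in short steps, Python scripts to look and compute and a shell command to move; the robot and the scene stay as the last step left them, time stands still between calls to the robot, and variables do not carry over. Pictures are saved under pics/ and viewed, and the job is handed in when it is done.

```bash
mkdir -p pics; ls; cat > h.py <<'E'
import numpy as np,cv2
from plant import robot
def snap(n,f):
    p=robot.grab_frame(n); cv2.imwrite('pics/'+f,cv2.cvtColor(p['color'],cv2.COLOR_RGB2BGR)); return p
def px2w(p,u,v,z=None):
    R=np.array(p['rotation']);e=np.array(p['eye'])
    if R.shape!=(3,3):
        from scipy.spatial.transform import Rotation as Ro
        R=Ro.from_quat([*R[1:],R[0]]).as_matrix()
    d=R@np.array([(u-p['cx'])/p['fx'],(v-p['cy'])/p['fy'],1])
    if z is None: return e+d*p['z_map'][int(round(v)),int(round(u))]
    return e+d*(z-e[2])/d[2]
E
python3 - <<'E'
from h import *
np.set_printoptions(precision=4,suppress=True)
for n in ['top','scene']:
    p=snap(n,n+'0.png'); print(n,p['eye'],p['rotation'],p['fx'])
    for k in ['wedge_center','slim_center','gap_mouth','carrier_center']:
        print(k,[(round(d['p'],2),np.round(d['at'],4)) for d in robot.place_of(p,k)][:4])
print(robot.observe())
E
```

```text
pics
top [ 0.3872 -0.0584  1.0699] [ 0.0749 -0.6795  0.7258 -0.0767] 462.81766316576204
wedge_center [(0.71, array([0.4434, 0.2893, 0.0194]))]
slim_center [(0.64, array([0.5857, 0.2435, 0.0151]))]
gap_mouth [(0.83, array([ 0.5834, -0.1045,  0.0191]))]
carrier_center [(0.76, array([ 0.5262, -0.1785,  0.0261])), (0.68, array([ 0.5791, -0.4229,  0.0208])), (0.62, array([ 0.7796, -0.1512,  0.0237]))]
scene [1.1515 0.1002 0.7987] [-0.1886  0.5559  0.7648 -0.2653] 481.0337212668969
wedge_center [(0.69, array([0.4445, 0.2937, 0.0265]))]
slim_center [(0.61, array([0.5833, 0.2394, 0.0117]))]
gap_mouth [(0.98, array([ 0.5864, -0.1001,  0.0213]))]
carrier_center [(0.95, array([ 0.78  , -0.1533,  0.0235])), (0.72, array([ 0.5817, -0.4277,  0.0222]))]
{'t': 0.5, 'qpos': array([-1.1904,  0.353 ,  1.6334,  0.    ,  1.1552, -0.0024]), 'dq': array([ 0.    , -0.0016, -0.0002,  0.0006,  0.0019, -0.0002]), 'effort': array([ -0.0005, -59.3301, -33.4321,   0.0697,   0.0168,  -0.    ]), 'eef_pos': array([ 0.2334, -0.5798,  0.2131]), 'tcp_rot': array([-0.    ,  0.8287, -0.5597, -0.    ]), 'force': array([ 0.0288, -0.6714, -0.7622]), 'moment': array([ 0.0144, -0.0536, -0.0211]), 'width': 0.09222247717191641}
```

View pics/top0.png

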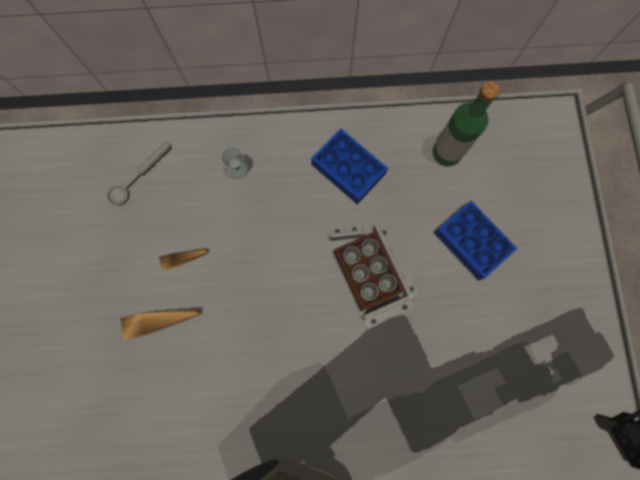

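View pics/scene0.png

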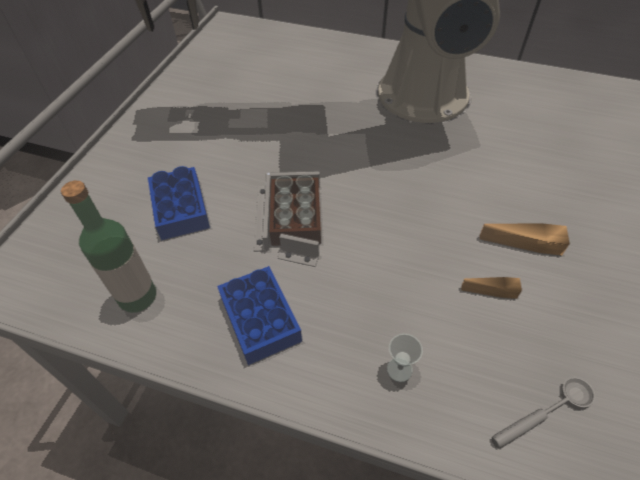

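```bash
python3 - <<'E'
from h import *
np.set_printoptions(precision=4,suppress=True)
p=snap('top','t1.png'); c=cv2.cvtColor(p['color'],cv2.COLOR_RGB2BGR)
a=cv2.resize(c[215:335,315:425],None,fx=5,fy=5,interpolation=cv2.INTER_CUBIC)
cv2.imwrite('pics/crop_gap.png',a)
a=cv2.resize(c[230:350,110:220],None,fx=5,fy=5,interpolation=cv2.INTER_CUBIC)
cv2.imwrite('pics/crop_w.png',a)
# wedge mask by colour
hsv=cv2.cvtColor(c,cv2.COLOR_BGR2HSV)
m=cv2.inRange(hsv,(8,110,70),(25,255,255)); 
n,l,st,ce=cv2.connectedComponentsWithStats(m)
for i in range(1,n):
    if st[i,4]>100:
        print(st[i],ce[i]); ct=max(cv2.findContours((l==i).astype('u1'),0,1)[0],key=len)
        # top-surface points through depth
        vs,us=np.where(l==i); P=np.array([px2w(p,u,v) for u,v in zip(us,vs)]); print('z',np.percentile(P[:,2],[5,50,95]))
        zt=np.percentile(P[:,2],80); Q=P[P[:,2]>zt-0.006][:,:2].astype('f4')
        r=cv2.minAreaRect(Q*1000); print(r,'mean',Q.mean(0)); print(cv2.boxPoints(r))
d=p['z_map']; R=None
# height map around gap
for v in range(222,330,6):
    print(v,' '.join('%3d'%(1000*px2w(p,u,v)[2]) for u in range(320,424,4)))
E
```

```text
[481  82  19  17 248] [490.121   89.9274]
z [0.2967 0.2992 0.3016]
((599.4722900390625, -236.9486083984375), (31.114967346191406, 554.478515625), 51.818294525146484) mean [ 0.8022 -0.3963]
[[ 371.9302  -77.8001]
 [ 807.7804 -420.5551]
 [ 827.0144 -396.0971]
 [ 391.1642  -53.3421]]
[160 249  47  20 411] [180.5207 258.1679]
z [0.0157 0.0299 0.0333]
((510.59283447265625, 104.38453674316406), (401.6104431152344, 75.34854125976562), 63.46024703979492) mean [0.58   0.2484]
[[387.165  -58.4272]
 [454.5737 -92.0943]
 [634.0207 267.1963]
 [566.612  300.8634]]
[ 122  310   78   29 1206] [152.9221 321.6012]
z [0.0322 0.0405 0.0441]
((427.7198486328125, 156.48072814941406), (433.4679260253906, 58.531898498535156), 87.00372314453125) mean [0.4406 0.3036]
[[387.165  -58.4272]
 [445.6169 -61.4867]
 [468.2747 371.3886]
 [409.8228 374.4482]]
222   4   3   2   0  -2   1   2  -3  -3   0   0  -2   2   0   0  -3   0  -2  -2   2   1   1  -1  -1  -1   0
228  -3   0   1   1   1   3   2   1   8   6   0  -1   0   1  44  42   5   0   0  -3   0   0  -1   0   0   0
234  -1   0   0  43  43  42  45  45  47  43  43
[... 982 characters left out ...]
  47  64  12  44  41  59  13  44  42  43   9   2   4
294  -1  -2   0  -1  -1   0   0  -3  -1  43   5  38  36  42  63   7   4   8  46  45   0  16  48   2   4   0
300   0   1   1   1  -1   0  -2  -2   0  23  48   7  10   7  44  45  43  37  35  36  42  44   3   0   0   1
306  -3   2  -1   0   0  -1   2  -2   0  -3  46  44  46   5  34  36  42  46  46   4   1   2   1   1  -1  -3
312  -1   0  -3  -1   0   1   0   0  -1   0   0   3  38  45  43  46   0   6   6   1   1   4  -2  -4   0  -1
318  -2  -1   0   1   1  -1   1   0   0  -3   1  42  40   3   3   1   0   0  -1   0   1   0   0   3   0  -1
324   3   2   3   0  -2  -3   0   0  -2  -1   0   0   4   1   2   0   0   0   0   1   0  -1  -1   0   0  -2
```

View pics/crop_gap.png

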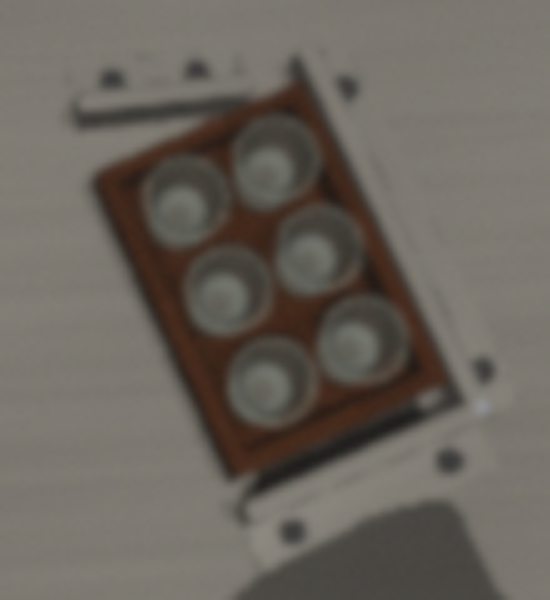

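View pics/crop_w.png

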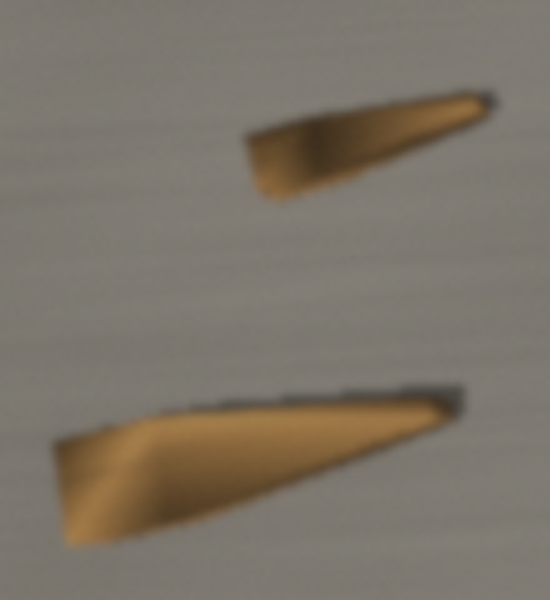

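```bash
python3 - <<'E'
from h import *
np.set_printoptions(precision=4,suppress=True)
p=robot.grab_frame('top')
def P(x,y,o,z): return px2w(p,o[0]+x/5-.4,o[1]+y/5-.4,z)[:2]
g=(315,215);w=(110,230)
ang=lambda a,b:np.degrees(np.arctan2(*(b-a)[::-1]))
q={k:P(*v,g,.045) for k,v in dict(cf=(100,172),cr=(300,85),cf2=(232,475),cr2=(443,390),s0=(78,105),s1=(240,95),o0=(240,510),o1=(470,405),r0=(300,65),r1=(465,400)).items()}
for k in q: print(k,q[k])
print('carrier x',ang(q['cf'],q['cr']),ang(q['cf2'],q['cr2']),'carrier -y',ang(q['cf'],q['cf2']),'opp',ang(q['o0'],q['o1']),'slant',ang(q['s0'],q['s1']),'rear',ang(q['r0'],q['r1']))
print('carrier size',np.linalg.norm(q['cf']-q['cr']),np.linalg.norm(q['cf']-q['cf2']), 'ctr',(q['cf']+q['cr']+q['cf2']+q['cr2'])/4)
b0=P(55,442,w,.04);b1=P(70,545,w,.04);t0=P(440,395,w,.04);t1=P(447,412,w,.04)
print('butt',b0,b1,np.linalg.norm(b0-b1),'tip',t0,t1,'axis',ang((b0+b1)/2,(t0+t1)/2),'len',np.linalg.norm((b0+b1-t0-t1)/2),'ctr',(b0+b1+t0+t1)/4)
# colour mask with ground-based dark; minAreaRect from mask at z=.04
hsv=cv2.cvtColor(p['color'],cv2.COLOR_RGB2HSV)
for box in [(110,300,210,350),(150,240,215,275)]:
    pass
p2=robot.grab_frame('scene'); c=cv2.cvtColor(p2['color'],cv2.COLOR_RGB2BGR)
cv2.imwrite('pics/sc_gap.png',cv2.resize(c[160:270,240:340],None,fx=5,fy=5,interpolation=2))
cv2.imwrite('pics/sc_w.png',cv2.resize(c[210:310,450:580],None,fx=5,fy=5,interpolation=2))
E
```

```text
cf [ 0.5746 -0.1043]
cr [ 0.6086 -0.1978]
cf2 [ 0.4363 -0.1521]
cr2 [ 0.4671 -0.248 ]
s0 [ 0.606  -0.0966]
s1 [ 0.6058 -0.1702]
o0 [ 0.4211 -0.1543]
o1 [ 0.4598 -0.2592]
r0 [ 0.6179 -0.1986]
r1 [ 0.4621 -0.2572]
carrier x -70.00045959117635 -72.19199551863966 carrier -y -160.93737827907518 opp -69.72293587501177 slant -90.1887460985093 rear -159.3768218875566
carrier size 0.09945052900789568 0.14627734004323245 ctr [ 0.5217 -0.1755]
butt [0.453  0.3755] [0.4083 0.3678] 0.04536748493747885 tip [0.4623 0.2064] [0.4547 0.2034] axis -80.50403045162626 len 0.1690887859482502 ctr [0.4446 0.2882]
```

View pics/sc_gap.png

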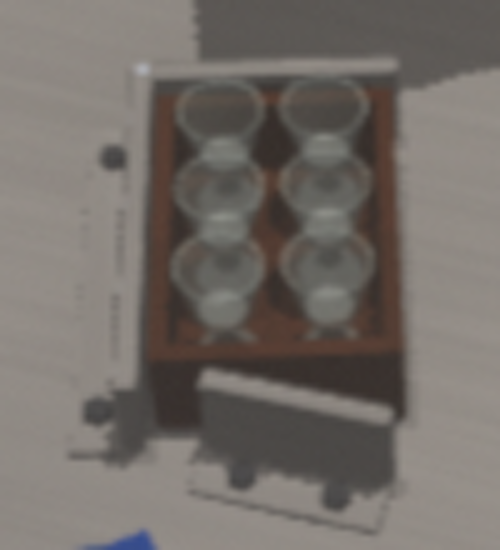

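View pics/sc_w.png

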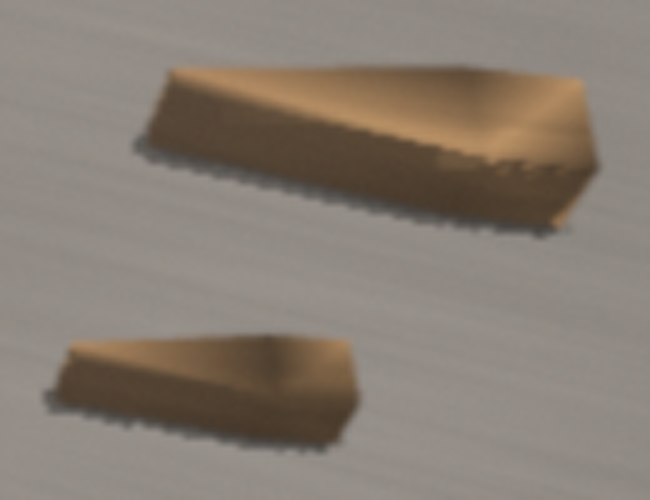

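```bash
cat >> h.py <<'E'
def tgt(x,y,z,yaw,n=8):
    """print rows for moving tool to x,y,z with tool-x world yaw (deg), tool down"""
    from scipy.spatial.transform import Rotation as Ro
    s=robot.observe();q=s['tcp_rot'];R=Ro.from_quat([*q[1:],q[0]]).as_matrix()
    y0=np.degrees(np.arctan2(R[1,0],R[0,0])); p=np.array(s['eef_pos'])
    dy=(yaw-y0+180)%360-180; D=np.array([x,y,z])-p
    print('t',s['t'],'p',p.round(4),'yaw',round(y0,2),'tilt z',R[:,2].round(4),'F',s['force'].round(1),'w',round(s['width'],4),'D',D.round(4),'dyaw',round(dy,2))
    N=max(n,int(np.ceil(max(np.linalg.norm(D)/.062,abs(dy)/10.5))))
    st=np.clip(dy/min(N,8),-10.6,10.6); a=y0;left=dy
    for i in range(min(N,8)):
        r=np.radians(a); X=np.array([np.cos(r),np.sin(r),0]);Y=np.array([np.sin(r),-np.cos(r),0])
        d=D/N*1000; k=np.clip(left,-abs(st),abs(st)); 
        print('rz %.4f tx %.1f ty %.1f tz %.1f'%(-np.radians(k),d@X,d@Y,-d[2])); a+=k; left-=k
    print('rows needed',N)
E
python3 - <<'E'
from h import *
tgt(.434,.349,.15,9.5)
E
```

```text
t 0.65 p [ 0.2334 -0.5798  0.2131] yaw -68.07 tilt z [ 0.e+00 -1.e-04 -1.e+00] F [ 0.  -0.1  0.1] w 0.0919 D [ 0.2006  0.9288 -0.0631] dyaw 77.57
rz -0.1692 tx -49.2 ty -33.3 tz 3.9
rz -0.1692 tx -42.9 ty -41.1 tz 3.9
rz -0.1692 tx -35.3 ty -47.7 tz 3.9
rz -0.1692 tx -26.8 ty -53.0 tz 3.9
rz -0.1692 tx -17.5 ty -56.8 tz 3.9
rz -0.1692 tx -7.7 ty -58.9 tz 3.9
rz -0.1692 tx 2.4 ty -59.3 tz 3.9
rz -0.1692 tx 12.3 ty -58.1 tz 3.9
rows needed 16
```

```bash
python3 -m creep '[{"rx":0,"ry":0,"rz":-0.169,"tx":-49,"ty":-33,"tz":0,"hand":0},{"rx":0,"ry":0,"rz":-0.169,"tx":-43,"ty":-41,"tz":0,"hand":0},{"rx":0,"ry":0,"rz":-0.169,"tx":-35,"ty":-48,"tz":0,"hand":0},{"rx":0,"ry":0,"rz":-0.169,"tx":-27,"ty":-53,"tz":0,"hand":0},{"rx":0,"ry":0,"rz":-0.169,"tx":-17,"ty":-57,"tz":0,"hand":0},{"rx":0,"ry":0,"rz":-0.169,"tx":-8,"ty":-59,"tz":0,"hand":0},{"rx":0,"ry":0,"rz":-0.169,"tx":2,"ty":-59,"tz":0,"hand":0},{"rx":0,"ry":0,"rz":-0.169,"tx":12,"ty":-58,"tz":0,"hand":0}]' 40; python3 - <<'E'
from h import *
tgt(.434,.349,.15,9.5)
E
```

```text
t: 1.65
eef_pos: [0.3281, -0.1055, 0.2131]
tcp_rot: [0.002, 0.995, 0.099, 0.003]
force: [0.9, -0.7, -0.6]
width: 0.0922
t 1.65 p [ 0.3281 -0.1055  0.2131] yaw 11.42 tilt z [ 0.0062 -0.0038 -1.    ] F [ 0.9 -0.7 -0.6] w 0.0922 D [ 0.1059  0.4545 -0.0631] dyaw -1.92
rz 0.0042 tx 24.2 ty -53.1 tz 7.9
rz 0.0042 tx 24.0 ty -53.2 tz 7.9
rz 0.0042 tx 23.8 ty -53.3 tz 7.9
rz 0.0042 tx 23.6 ty -53.4 tz 7.9
rz 0.0042 tx 23.3 ty -53.5 tz 7.9
rz 0.0042 tx 23.1 ty -53.6 tz 7.9
rz 0.0042 tx 22.9 ty -53.7 tz 7.9
rz 0.0042 tx 22.7 ty -53.7 tz 7.9
rows needed 8
```

```bash
python3 -m creep '[{"rx":0,"ry":0,"rz":0.008,"tx":24,"ty":-53,"tz":6,"hand":0},{"rx":0,"ry":0,"rz":0.008,"tx":24,"ty":-53,"tz":6,"hand":0},{"rx":0,"ry":0,"rz":0.008,"tx":24,"ty":-53,"tz":6,"hand":0},{"rx":0,"ry":0,"rz":0.008,"tx":23.5,"ty":-53.5,"tz":6,"hand":0},{"rx":0,"ry":0,"rz":0,"tx":23,"ty":-53.5,"tz":6,"hand":0},{"rx":0,"ry":0,"rz":0,"tx":23,"ty":-53.5,"tz":6,"hand":0},{"rx":0,"ry":0,"rz":0,"tx":23,"ty":-53.5,"tz":6,"hand":0},{"rx":0,"ry":0,"rz":0,"tx":0,"ty":0,"tz":0,"hand":0}]'; python3 - <<'E'
from h import *
tgt(.434,.349,.03,9.5)
p=snap('wrist','w1.png')
np.set_printoptions(precision=4,suppress=True)
print(robot.place_of(p,'wedge_center'))
E
```

```text
t: 2.65
eef_pos: [0.4264, 0.3095, 0.1724]
tcp_rot: [0.002, 0.996, 0.087, 0.009]
force: [-0.5, -1.0, -0.2]
width: 0.0919
t 2.65 p [0.4264 0.3095 0.1724] yaw 10.01 tilt z [ 0.0177 -0.0018 -0.9998] F [-0.5 -1.  -0.2] w 0.0919 D [ 0.0076  0.0395 -0.1424] dyaw -0.51
rz 0.0011 tx 1.8 ty -4.7 tz 17.8
rz 0.0011 tx 1.8 ty -4.7 tz 17.8
rz 0.0011 tx 1.8 ty -4.7 tz 17.8
rz 0.0011 tx 1.8 ty -4.7 tz 17.8
rz 0.0011 tx 1.8 ty -4.7 tz 17.8
rz 0.0011 tx 1.8 ty -4.7 tz 17.8
rz 0.0011 tx 1.8 ty -4.7 tz 17.8
rz 0.0011 tx 1.8 ty -4.7 tz 17.8
rows needed 8
[{'at': [0.4466, 0.2937, 0.0225], 'p': 0.75}]
```

View pics/w1.png

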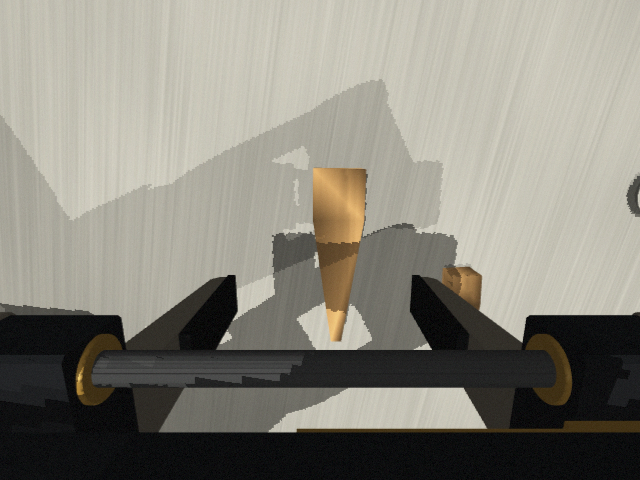

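```bash
cat >> h.py <<'E'
def tilt():
    from scipy.spatial.transform import Rotation as Ro
    q=robot.observe()['tcp_rot'];R=Ro.from_quat([*q[1:],q[0]])
    d=R.inv().apply([0,0,-1]); print('fix tilt rx %.4f ry %.4f'%(-d[1],d[0]))
E
python3 - <<'E'
from h import *
p=robot.grab_frame('wrist')
P=lambda u,v,z:px2w(p,u,v,z)[:2]
b0,b1=P(313,168,.04),P(367,169,.04); t0,t1=P(332.5,340,.04),P(341.5,340,.04)
print(b0,b1,np.linalg.norm(b0-b1)); m=(b0+b1)/2;n=(t0+t1)/2; d=n-m
print(t0,t1,'len',np.linalg.norm(d),'ang',np.degrees(np.arctan2(d[1],d[0])),'grip pt',m+d/np.linalg.norm(d)*.0225)
tilt()
E
```

```text
[0.4081731  0.36432511] [0.45417889 0.37144877] 0.04655404549482577
[0.4539175  0.20546801] [0.46262401 0.20690876] len 0.16395288324833132 ang -80.48769301551307 grip pt [0.43489433 0.34569631]
fix tilt rx 0.0064 ry -0.0156
```

```bash
python3 -m creep '[{"rx":0.006,"ry":-0.016,"rz":0.008,"tx":2,"ty":-20,"tz":10,"hand":0},{"rx":0,"ry":0,"rz":0,"tx":2,"ty":-15,"tz":20,"hand":0},{"rx":0,"ry":0,"rz":0,"tx":2,"ty":0,"tz":24,"hand":0},{"rx":0,"ry":0,"rz":0,"tx":2,"ty":0,"tz":24,"hand":0},{"rx":0,"ry":0,"rz":0,"tx":2,"ty":0,"tz":20,"hand":0},{"rx":0,"ry":0,"rz":0,"tx":2,"ty":0,"tz":15,"hand":0},{"rx":0,"ry":0,"rz":0,"tx":2,"ty":0,"tz":5,"hand":0},{"rx":0,"ry":0,"rz":0,"tx":0,"ty":0,"tz":0,"hand":0}]'; python3 - <<'E'
from h import *
tgt(.4349,.3457,.031,9.5);tilt()
E
```

```text
t: 3.8
eef_pos: [0.4325, 0.3426, 0.0459]
tcp_rot: [0.0, 0.997, 0.079, -0.002]
force: [0.3, -0.8, 0.3]
width: 0.0919
t 3.8 p [0.4325 0.3426 0.0459] yaw 9.05 tilt z [-3.e-03 -9.e-04 -1.e+00] F [ 0.3 -0.8  0.3] w 0.0919 D [ 0.0024  0.0031 -0.0149] dyaw 0.45
rz -0.0010 tx 0.4 ty -0.3 tz 1.9
rz -0.0010 tx 0.4 ty -0.3 tz 1.9
rz -0.0010 tx 0.4 ty -0.3 tz 1.9
rz -0.0010 tx 0.4 ty -0.3 tz 1.9
rz -0.0010 tx 0.4 ty -0.3 tz 1.9
rz -0.0010 tx 0.4 ty -0.3 tz 1.9
rz -0.0010 tx 0.4 ty -0.3 tz 1.9
rz -0.0010 tx 0.4 ty -0.3 tz 1.9
rows needed 8
fix tilt rx 0.0004 ry 0.0031
```

```bash
python3 -m creep '[{"rx":0,"ry":0.003,"rz":-0.008,"tx":3,"ty":-3,"tz":9,"hand":0},{"rx":0,"ry":0,"rz":0,"tx":0,"ty":0,"tz":8,"hand":0},{"rx":0,"ry":0,"rz":0,"tx":0,"ty":0,"tz":0,"hand":255},{"rx":0,"ry":0,"rz":0,"tx":0,"ty":0,"tz":0,"hand":255},{"rx":0,"ry":0,"rz":0,"tx":0,"ty":0,"tz":0,"hand":255},{"rx":0,"ry":0,"rz":0,"tx":0,"ty":0,"tz":0,"hand":255},{"rx":0,"ry":0,"rz":0,"tx":0,"ty":0,"tz":0,"hand":255},{"rx":0,"ry":0,"rz":0,"tx":0,"ty":0,"tz":0,"hand":255}]' 50; python3 - <<'E'
from h import *
tgt(.4349,.3457,.031,9.5);tilt()
E
```

```text
t: 4.8
eef_pos: [0.4362, 0.3471, 0.0297]
tcp_rot: [-0.001, 0.997, 0.083, 0.002]
force: [-0.1, 0.2, -0.4]
width: 0.0452
t 4.8 p [0.4362 0.3471 0.0297] yaw 9.54 tilt z [ 0.0029  0.0018 -1.    ] F [-0.1  0.2 -0.4] w 0.0452 D [-0.0013 -0.0014  0.0013] dyaw -0.04
rz 0.0001 tx -0.2 ty 0.1 tz -0.2
rz 0.0001 tx -0.2 ty 0.1 tz -0.2
rz 0.0001 tx -0.2 ty 0.1 tz -0.2
rz 0.0001 tx -0.2 ty 0.1 tz -0.2
rz 0.0001 tx -0.2 ty 0.1 tz -0.2
rz 0.0001 tx -0.2 ty 0.1 tz -0.2
rz 0.0001 tx -0.2 ty 0.1 tz -0.2
rz 0.0001 tx -0.2 ty 0.1 tz -0.2
rows needed 8
fix tilt rx -0.0013 ry -0.0032
```

```bash
python3 -m creep '[{"rx":0,"ry":0,"rz":0,"tx":0,"ty":0,"tz":-20,"hand":255},{"rx":0,"ry":0,"rz":-0.004,"tx":0,"ty":10,"tz":-30,"hand":255},{"rx":0,"ry":0,"rz":-0.005,"tx":8,"ty":30,"tz":-20,"hand":255},{"rx":0,"ry":0,"rz":-0.005,"tx":14,"ty":45,"tz":0,"hand":255},{"rx":0,"ry":0,"rz":-0.005,"tx":14,"ty":45,"tz":0,"hand":255},{"rx":0,"ry":0,"rz":-0.005,"tx":14,"ty":45,"tz":0,"hand":255},{"rx":0,"ry":0,"rz":0,"tx":14,"ty":45,"tz":0,"hand":255},{"rx":0,"ry":0,"rz":0,"tx":8,"ty":25,"tz":0,"hand":255}]' 50; python3 - <<'E'
from h import *
tgt(.55,.077,.09,11);tilt()
E
```

```text
t: 5.8
eef_pos: [0.5538, 0.1141, 0.1019]
tcp_rot: [-0.001, 0.995, 0.098, 0.002]
force: [-0.0, 0.2, -1.1]
width: 0.0452
t 5.8 p [0.5538 0.1141 0.1019] yaw 11.19 tilt z [ 0.0035  0.0017 -1.    ] F [-0.   0.2 -1.1] w 0.0452 D [-0.0038 -0.0371 -0.0119] dyaw -0.19
rz 0.0004 tx -1.4 ty 4.5 tz 1.5
rz 0.0004 tx -1.4 ty 4.5 tz 1.5
rz 0.0004 tx -1.4 ty 4.5 tz 1.5
rz 0.0004 tx -1.4 ty 4.5 tz 1.5
rz 0.0004 tx -1.4 ty 4.5 tz 1.5
rz 0.0004 tx -1.4 ty 4.5 tz 1.5
rz 0.0004 tx -1.4 ty 4.5 tz 1.5
rz 0.0004 tx -1.3 ty 4.5 tz 1.5
rows needed 8
fix tilt rx -0.0010 ry -0.0038
```

```bash
python3 - <<'E'
from h import *
p=snap('wrist','w2.png'); print(robot.place_of(p,'gap_mouth')[:2])
p=snap('top','t2.png'); print(robot.place_of(p,'gap_mouth')[:2])
c=cv2.cvtColor(p['color'],cv2.COLOR_RGB2BGR)
cv2.imwrite('pics/t2c.png',cv2.resize(c[210:330,250:410],None,fx=5,fy=5,interpolation=2))
E
```

```text
[]
[{'at': [0.5853, -0.1036, 0.0212], 'p': 0.73}]
```

View pics/w2.png

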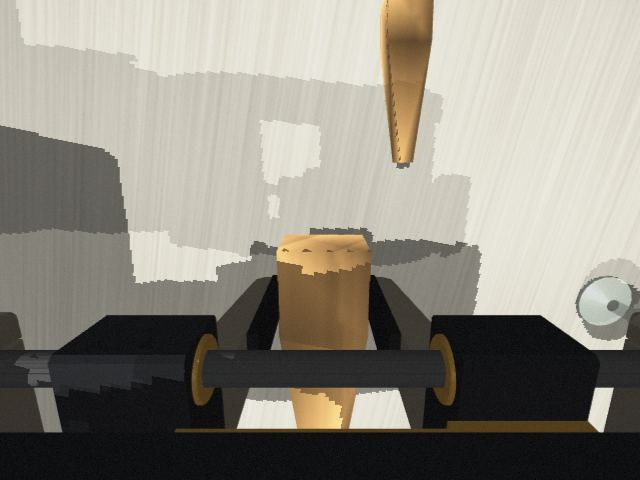

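View pics/t2c.png

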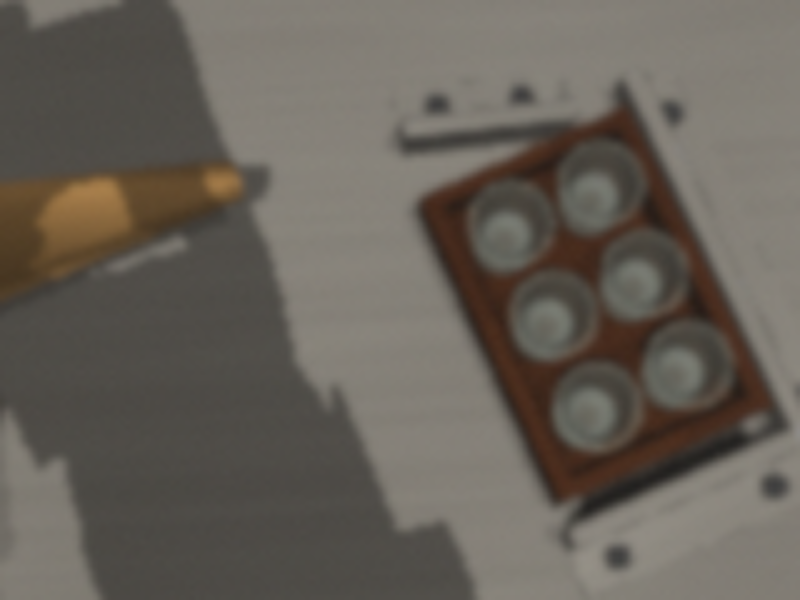

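```bash
python3 - <<'E'
from h import *
p=robot.grab_frame('top')
P=lambda x,y,z:px2w(p,250+x/5-.4,210+y/5-.4,z)[:2]
ang=lambda a,b:np.degrees(np.arctan2(*(b-a)[::-1]))
a,b=P(405,137,.045),P(570,122,.045); c,d=P(422,205,.045),P(622,115,.045)
print('rail',a,b,ang(a,b),'carrier',c,d,ang(c,d))
th=np.radians(-79.2);X=np.array([np.cos(th),np.sin(th)]);Y=np.array([-X[1],X[0]]);G=np.array([.585,-.1027])
for k in (a,b,c,d): print((k-G)@X,(k-G)@Y)
E
```

```text
rail [ 0.60271627 -0.09729984] [ 0.60469238 -0.17239995] -88.49272098761685 carrier [ 0.57101956 -0.1027001 ] [ 0.60636747 -0.19619786] -69.29031993243485
-0.001984813849216484 0.018414353778739907
0.07215535788760966 0.006283106399024546
-0.0026195706915431794 -0.01373282431281765
0.09584562234021518 0.003469245706823028
```

```bash
python3 -m creep '[{"rx":-0.001,"ry":-0.004,"rz":0,"tx":-5,"ty":20,"tz":10,"hand":255},{"rx":0,"ry":0,"rz":0,"tx":-5,"ty":20,"tz":15,"hand":255},{"rx":0,"ry":0,"rz":0,"tx":0,"ty":6,"tz":15,"hand":255},{"rx":0,"ry":0,"rz":0,"tx":0,"ty":0,"tz":14,"hand":255},{"rx":0,"ry":0,"rz":0,"tx":0,"ty":0,"tz":9,"hand":255},{"rx":0,"ry":0,"rz":0,"tx":0,"ty":0,"tz":3,"hand":255},{"rx":0,"ry":0,"rz":0,"tx":0,"ty":0,"tz":0,"hand":255},{"rx":0,"ry":0,"rz":0,"tx":0,"ty":0,"tz":0,"hand":255}]' 50; python3 - <<'E'
from h import *
tgt(.552,.067,.031,11);tilt()
E
```

```text
t: 7.05
eef_pos: [0.5497, 0.0691, 0.0302]
tcp_rot: [-0.0, 0.995, 0.1, -0.002]
force: [-0.9, -0.9, -0.2]
width: 0.045
t 7.05 p [0.5497 0.0691 0.0302] yaw 11.45 tilt z [-3.4e-03  4.0e-04 -1.0e+00] F [-0.9 -0.9 -0.2] w 0.045 D [ 0.0023 -0.0021  0.0008] dyaw -0.45
rz 0.0010 tx 0.2 ty 0.3 tz -0.1
rz 0.0010 tx 0.2 ty 0.3 tz -0.1
rz 0.0010 tx 0.2 ty 0.3 tz -0.1
rz 0.0010 tx 0.2 ty 0.3 tz -0.1
rz 0.0010 tx 0.2 ty 0.3 tz -0.1
rz 0.0010 tx 0.2 ty 0.3 tz -0.1
rz 0.0010 tx 0.2 ty 0.3 tz -0.1
rz 0.0010 tx 0.2 ty 0.3 tz -0.1
rows needed 8
fix tilt rx -0.0010 ry 0.0033
```

```bash
python3 -m creep '[{"rx":0,"ry":0.003,"rz":0.008,"tx":2,"ty":8,"tz":-1,"hand":255},{"rx":0,"ry":0,"rz":0,"tx":0,"ty":16,"tz":0,"hand":255},{"rx":0,"ry":0,"rz":0,"tx":0,"ty":16,"tz":0,"hand":255},{"rx":0,"ry":0,"rz":0,"tx":0,"ty":16,"tz":0,"hand":255},{"rx":0,"ry":0,"rz":0,"tx":0,"ty":14,"tz":0,"hand":255},{"rx":0,"ry":0,"rz":0,"tx":0,"ty":10,"tz":0,"hand":255},{"rx":0,"ry":0,"rz":0,"tx":0,"ty":2,"tz":0,"hand":255},{"rx":0,"ry":0,"rz":0,"tx":0,"ty":0,"tz":0,"hand":255}]' 50; python3 - <<'E'
from h import *
tgt(.5671,-.0109,.031,11);tilt()
p=snap('top','t3.png')
c=cv2.cvtColor(p['color'],cv2.COLOR_RGB2BGR)
cv2.imwrite('pics/t3c.png',cv2.resize(c[210:330,250:410],None,fx=5,fy=5,interpolation=2))
E
```

```text
t: 8.05
eef_pos: [0.5707, -0.0175, 0.0325]
tcp_rot: [-0.0, 0.995, 0.095, 0.002]
force: [1.2, 0.5, -1.2]
width: 0.045
t 8.05 p [ 0.5707 -0.0175  0.0325] yaw 10.91 tilt z [ 0.0041  0.0011 -1.    ] F [ 1.2  0.5 -1.2] w 0.045 D [-0.0036  0.0066 -0.0015] dyaw 0.09
rz -0.0002 tx -0.3 ty -0.9 tz 0.2
rz -0.0002 tx -0.3 ty -0.9 tz 0.2
rz -0.0002 tx -0.3 ty -0.9 tz 0.2
rz -0.0002 tx -0.3 ty -0.9 tz 0.2
rz -0.0002 tx -0.3 ty -0.9 tz 0.2
rz -0.0002 tx -0.3 ty -0.9 tz 0.2
rz -0.0002 tx -0.3 ty -0.9 tz 0.2
rz -0.0002 tx -0.3 ty -0.9 tz 0.2
rows needed 8
fix tilt rx -0.0003 ry -0.0042
```

View pics/t3c.png

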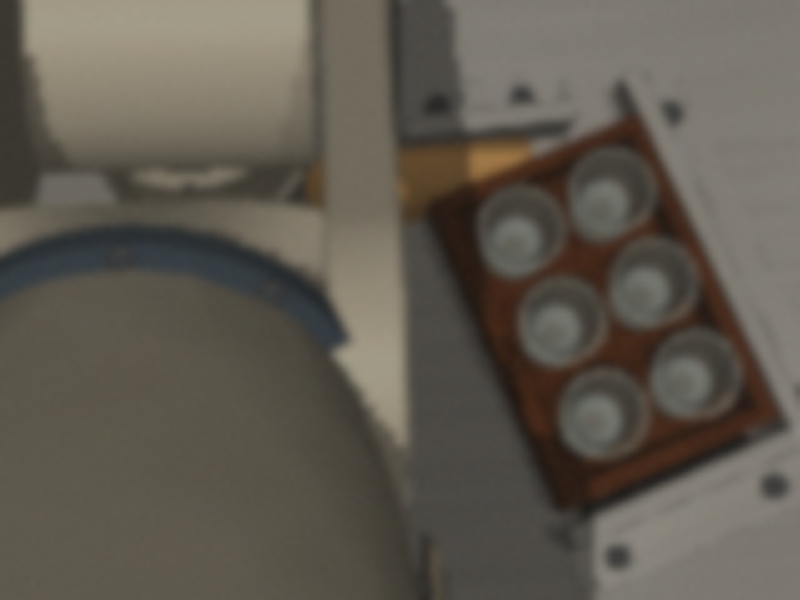

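```bash
python3 -m creep '[{"rx":0,"ry":-0.004,"rz":0,"tx":-1,"ty":3,"tz":1.5,"hand":255},{"rx":0,"ry":0,"rz":0,"tx":0,"ty":4,"tz":0,"hand":255},{"rx":0,"ry":0,"rz":0,"tx":0,"ty":4,"tz":0,"hand":255},{"rx":0,"ry":0,"rz":0,"tx":0,"ty":2,"tz":0,"hand":255},{"rx":0,"ry":0,"rz":0,"tx":0,"ty":0,"tz":0,"hand":255},{"rx":0,"ry":0,"rz":0,"tx":0,"ty":0,"tz":0,"hand":255},{"rx":0,"ry":0,"rz":0,"tx":0,"ty":0,"tz":0,"hand":255},{"rx":0,"ry":0,"rz":0,"tx":0,"ty":0,"tz":0,"hand":255}]' 50; python3 - <<'E'
from h import *
tgt(.5733,-.0426,.031,11,1);tilt()
E
```

```text
t: 9.1
eef_pos: [0.573, -0.0299, 0.0312]
tcp_rot: [-0.0, 0.995, 0.096, 0.001]
force: [2.6, 1.6, -0.9]
width: 0.0455
t 9.1 p [ 0.573  -0.0299  0.0312] yaw 11.02 tilt z [ 1.4e-03  7.0e-04 -1.0e+00] F [ 2.6  1.6 -0.9] w 0.0455 D [ 0.0003 -0.0127 -0.0002] dyaw -0.02
rz 0.0004 tx -2.1 ty 12.5 tz 0.2
rows needed 1
fix tilt rx -0.0004 ry -0.0015
```

```bash
python3 -m creep '[{"rx":0,"ry":-0.002,"rz":0,"tx":-1,"ty":3,"tz":0.5,"hand":255},{"rx":0,"ry":0,"rz":0,"tx":0,"ty":4,"tz":0,"hand":255},{"rx":0,"ry":0,"rz":0,"tx":0,"ty":3,"tz":0,"hand":255},{"rx":0,"ry":0,"rz":0,"tx":0,"ty":0,"tz":0,"hand":255},{"rx":0,"ry":0,"rz":0,"tx":0,"ty":0,"tz":0,"hand":255},{"rx":0,"ry":0,"rz":0,"tx":0,"ty":0,"tz":0,"hand":255},{"rx":0,"ry":0,"rz":0,"tx":0,"ty":0,"tz":0,"hand":255},{"rx":0,"ry":0,"rz":0,"tx":0,"ty":0,"tz":0,"hand":255}]' 60; python3 - <<'E'
from h import *
tgt(.5733,-.0426,.031,11,1);tilt()
E
```

```text
t: 10.1
eef_pos: [0.5745, -0.0405, 0.0308]
tcp_rot: [-0.0, 0.995, 0.096, 0.0]
force: [2.8, 2.0, -1.8]
width: 0.045
t 10.1 p [ 0.5745 -0.0405  0.0308] yaw 11.03 tilt z [ 4.e-04  4.e-04 -1.e+00] F [ 2.8  2.  -1.8] w 0.045 D [-0.0012 -0.0021  0.0002] dyaw -0.03
rz 0.0005 tx -1.6 ty 1.9 tz -0.2
rows needed 1
fix tilt rx -0.0003 ry -0.0004
```

```bash
python3 -m creep '[{"rx":0,"ry":0,"rz":0,"tx":-0.5,"ty":3,"tz":0.3,"hand":255},{"rx":0,"ry":0,"rz":0,"tx":0,"ty":2,"tz":0,"hand":255},{"rx":0,"ry":0,"rz":0,"tx":0,"ty":2,"tz":0,"hand":255},{"rx":0,"ry":0,"rz":0,"tx":0,"ty":0,"tz":0,"hand":255},{"rx":0,"ry":0,"rz":0,"tx":0,"ty":0,"tz":0,"hand":255},{"rx":0,"ry":0,"rz":0,"tx":0,"ty":0,"tz":0,"hand":255},{"rx":0,"ry":0,"rz":0,"tx":0,"ty":0,"tz":0,"hand":255},{"rx":0,"ry":0,"rz":0,"tx":0,"ty":0,"tz":0,"hand":255}]' 60; python3 - <<'E'
from h import *
tgt(.5733,-.0426,.031,11,1);tilt()
p=snap('top','t4.png')
c=cv2.cvtColor(p['color'],cv2.COLOR_RGB2BGR)
cv2.imwrite('pics/t4c.png',cv2.resize(c[210:330,250:410],None,fx=5,fy=5,interpolation=2))
E
```

```text
t: 11.1
eef_pos: [0.5758, -0.0477, 0.0306]
tcp_rot: [-0.0, 0.995, 0.096, 0.001]
force: [2.8, 2.8, -1.4]
width: 0.0453
t 11.1 p [ 0.5758 -0.0477  0.0306] yaw 11.03 tilt z [ 1.2e-03  6.0e-04 -1.0e+00] F [ 2.8  2.8 -1.4] w 0.0453 D [-0.0025  0.0051  0.0004] dyaw -0.03
rz 0.0006 tx -1.5 ty -5.5 tz -0.4
rows needed 1
fix tilt rx -0.0004 ry -0.0013
```

View pics/t4c.png

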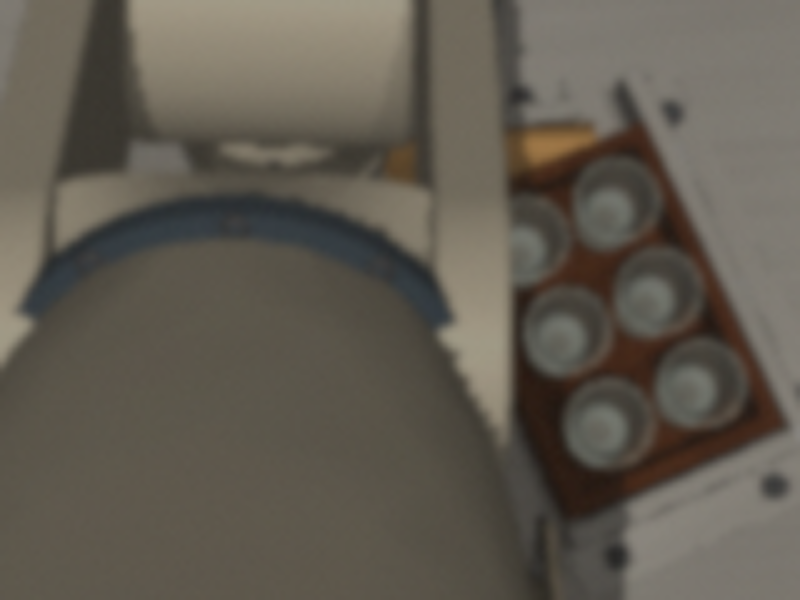

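```bash
python3 -m creep '[{"rx":0,"ry":0,"rz":0,"tx":0,"ty":3,"tz":0.3,"hand":255},{"rx":0,"ry":0,"rz":0,"tx":0,"ty":0,"tz":0,"hand":255},{"rx":0,"ry":0,"rz":0,"tx":0,"ty":3,"tz":0,"hand":255},{"rx":0,"ry":0,"rz":0,"tx":0,"ty":0,"tz":0,"hand":255},{"rx":0,"ry":0,"rz":0,"tx":0,"ty":0,"tz":0,"hand":255},{"rx":0,"ry":0,"rz":0,"tx":0,"ty":0,"tz":0,"hand":255},{"rx":0,"ry":0,"rz":0,"tx":0,"ty":0,"tz":0,"hand":255},{"rx":0,"ry":0,"rz":0,"tx":0,"ty":0,"tz":0,"hand":255}]' 60
```

```text
t: 12.15
eef_pos: [0.5765, -0.0538, 0.0302]
tcp_rot: [-0.0, 0.995, 0.096, 0.0]
force: [2.4, 2.7, -1.1]
width: 0.0449
```

```bash
python3 -m creep '[{"rx":0,"ry":0,"rz":0,"tx":0,"ty":2,"tz":0.3,"hand":255},{"rx":0,"ry":0,"rz":0,"tx":0,"ty":0,"tz":0,"hand":255},{"rx":0,"ry":0,"rz":0,"tx":0,"ty":2,"tz":0,"hand":255},{"rx":0,"ry":0,"rz":0,"tx":0,"ty":0,"tz":0,"hand":255},{"rx":0,"ry":0,"rz":0,"tx":0,"ty":0,"tz":0,"hand":255},{"rx":0,"ry":0,"rz":0,"tx":0,"ty":0,"tz":0,"hand":255},{"rx":0,"ry":0,"rz":0,"tx":0,"ty":0,"tz":0,"hand":255},{"rx":0,"ry":0,"rz":0,"tx":0,"ty":0,"tz":0,"hand":255}]' 60
```

```text
t: 13.15
eef_pos: [0.5765, -0.0545, 0.0299]
tcp_rot: [-0.003, 0.995, 0.096, -0.001]
force: [2.9, 4.6, -0.4]
width: 0.0451
```

```bash
python3 -m creep '[{"rx":0,"ry":0,"rz":0,"tx":0,"ty":0,"tz":0,"hand":255},{"rx":0,"ry":0,"rz":0,"tx":0,"ty":0,"tz":0,"hand":255},{"rx":0,"ry":0,"rz":0,"tx":0,"ty":0,"tz":0,"hand":255},{"rx":0,"ry":0,"rz":0,"tx":0,"ty":0,"tz":0,"hand":255},{"rx":0,"ry":0,"rz":0,"tx":0,"ty":0,"tz":0,"hand":255},{"rx":0,"ry":0,"rz":0,"tx":0,"ty":2,"tz":0,"hand":255},{"rx":0,"ry":0,"rz":0,"tx":0,"ty":2,"tz":0,"hand":255},{"rx":0,"ry":0,"rz":0,"tx":0,"ty":3,"tz":0,"hand":255}]' 60
```

```text
t: 14.15
eef_pos: [0.5765, -0.0551, 0.0299]
tcp_rot: [-0.008, 0.996, 0.094, -0.002]
force: [0.0, 24.5, 3.9]
width: 0.0451
```

```bash
python3 -m creep '[{"rx":0,"ry":0,"rz":0,"tx":0,"ty":0,"tz":0,"hand":0},{"rx":0,"ry":0,"rz":0,"tx":0,"ty":0,"tz":0,"hand":0},{"rx":0,"ry":0,"rz":0,"tx":0,"ty":0,"tz":0,"hand":0},{"rx":0,"ry":0,"rz":0,"tx":0,"ty":0,"tz":0,"hand":0},{"rx":0,"ry":0,"rz":0,"tx":0,"ty":-5,"tz":-10,"hand":0},{"rx":0,"ry":0,"rz":0,"tx":0,"ty":-10,"tz":-30,"hand":0},{"rx":0,"ry":0,"rz":0,"tx":0,"ty":-30,"tz":-40,"hand":0},{"rx":0,"ry":0,"rz":0,"tx":0,"ty":-50,"tz":-30,"hand":0}]' ; python3 -m creep '[{"rx":0,"ry":0,"rz":0,"tx":-30,"ty":-50,"tz":0,"hand":0},{"rx":0,"ry":0,"rz":0,"tx":-30,"ty":-50,"tz":0,"hand":0},{"rx":0,"ry":0,"rz":0,"tx":-30,"ty":-50,"tz":0,"hand":0},{"rx":0,"ry":0,"rz":0,"tx":-20,"ty":-40,"tz":0,"hand":0},{"rx":0,"ry":0,"rz":0,"tx":0,"ty":-10,"tz":0,"hand":0},{"rx":0,"ry":0,"rz":0,"tx":0,"ty":0,"tz":0,"hand":0},{"rx":0,"ry":0,"rz":0,"tx":0,"ty":0,"tz":0,"hand":0},{"rx":0,"ry":0,"rz":0,"tx":0,"ty":0,"tz":0,"hand":0}]';python3 - <<'E'
from h import *
for n,b in (('top',(210,330,270,410)),('scene',(140,270,230,370))):
    p=snap(n,n+'5.png')
    for k in ('wedge_center','carrier_center','gap_mouth'): print(n,k,robot.place_of(p,k)[:3])
    c=cv2.cvtColor(p['color'],cv2.COLOR_RGB2BGR)
    cv2.imwrite('pics/%s5c.png'%n,cv2.resize(c[b[0]:b[1],b[2]:b[3]],None,fx=4.5,fy=4.5,interpolation=2))
E
```

```text
t: 15.15
eef_pos: [0.5563, 0.0356, 0.1433]
tcp_rot: [-0.007, 0.996, 0.091, -0.006]
force: [1.3, 0.4, 0.4]
width: 0.0921
t: 16.15
eef_pos: [0.4114, 0.2193, 0.1549]
tcp_rot: [-0.008, 0.996, 0.092, 0.001]
force: [0.8, 0.0, -0.1]
width: 0.0921
top wedge_center [{'at': [0.5873, -0.1131, 0.0181], 'p': 0.82}]
top carrier_center [{'at': [0.5155, -0.1835, 0.0247], 'p': 0.93}, {'at': [0.5801, -0.4277, 0.0192], 'p': 0.92}, {'at': [0.7807, -0.1518, 0.0234], 'p': 0.74}]
top gap_mouth [{'at': [0.5842, -0.1044, 0.0211], 'p': 0.84}]
scene wedge_center [{'at': [0.5858, -0.1087, 0.024], 'p': 0.82}]
scene carrier_center [{'at': [0.7759, -0.1528, 0.0266], 'p': 0.84}, {'at': [0.5185, -0.1807, 0.0244], 'p': 0.77}, {'at': [0.5785, -0.4279, 0.0261], 'p': 0.57}]
scene gap_mouth [{'at': [0.5844, -0.1023, 0.0183], 'p': 0.93}]
```

View pics/top5c.png

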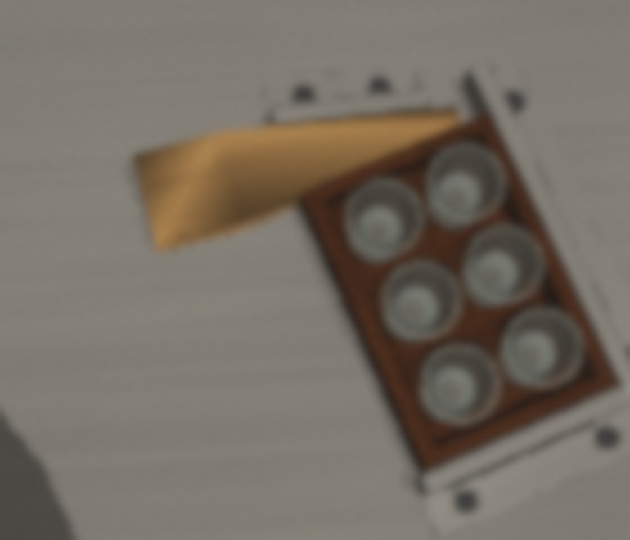

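View pics/scene5c.png

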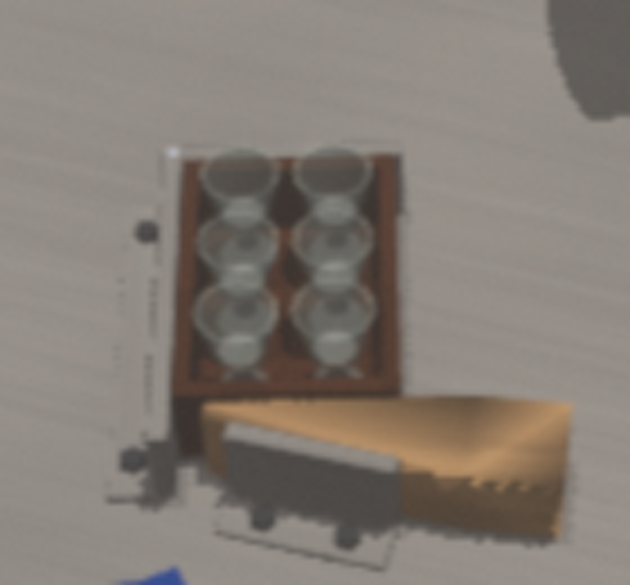

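```bash
python3 - <<'E'
from h import *
p=snap('top','t6.png')
P=lambda x,y,z:px2w(p,270+x/4.5-.4,210+y/4.5-.4,z)[:2]
th=np.radians(-79.2);X=np.array([np.cos(th),np.sin(th)]);Y=np.array([-X[1],X[0]]);G=np.array([.585,-.1027])
K=[P(*k,.045) for k in ((302,197),(487,118),(424,470),(619,380))]
ang=lambda a,b:np.degrees(np.arctan2(*(b-a)[::-1]))
c=sum(K)/4-G; print('carrier',c@X,c@Y,'ang',ang(K[0],K[1]),ang(K[2],K[3]),ang(K[0],K[2])+90,ang(K[1],K[3])+90)
W=[P(*k,.04) for k in ((137,157),(157,250),(455,108),(460,121))]
w=sum(W)/4-G; print('wedge',w@X,w@Y,ang((W[0]+W[1])/2,(W[2]+W[3])/2))
d=cv2.absdiff(p['color'],cv2.cvtColor(cv2.imread('pics/top5.png'),cv2.COLOR_BGR2RGB)); print(d[225:320,300:410].mean())
print('slim',robot.place_of(p,'slim_center')[:1])
E
```

```text
carrier 0.06399579237052742 -0.08539969259515075 ang -70.43689271354215 -69.47299222896785 -70.40498737332985 -68.83739119932153
wedge 0.007549995734836744 -0.0018011460524933205 -77.59466780603042
0.5479425837320574
slim [{'at': [0.5834, 0.2382, 0.0155], 'p': 0.79}]
```

Carrier y = -85 mm (home), the angle is square, and the wedge centre is at +8 mm on the gap's line and flat. The robot is clear, so I'm handing in.

```bash
python3 - <<'E'
from h import *
print(robot.hand_in()); print(robot.observe()['t'])
E
```

```text
the job is handed in; nothing more can be done
None
the job is handed in; nothing more can be done
```

The larger wedge is driven into the gap and jammed, with the carrier pressed against the opposite rail, and I handed the job in at about 16.4 s. I gripped the wedge by its butt and drove it in until it jammed; the last reading was 24.5 N with almost no further travel. Then I released it and backed the arm well clear.

The last checks, from the top camera after release:

| Check | Measured | Required |
|---|---|---|
| Wedge centre, along the gap | about +8 mm past the mouth | more than -12 mm |
| Wedge centre, sideways | about -2 mm | within ±13 mm |
| Wedge angle to the gap | about 1.6° | below 11° |
| Carrier position (y in the gap's frame) | about -85 mm (home) | below -80 mm |
| Carrier angle to the gap | 8.8–10.4° (home is 8.5°) | 5.0–11.9° |

- **Still holding:** two pictures taken after release, about 0.4 s apart, showed no movement. The slim wedge was found where it started, within the cameras' few-millimetre accuracy.
- **Disagreement:** the network readings of the carrier after release put it at -84 mm (top camera) and -80 mm (scene camera). They are only good to about 4 mm, so I relied on the edge measurement and on both pictures showing the carrier flush with the rail.
- **Not checked:** I had no way to measure the contact forces on the wedge after letting go.

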